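Pop the gauge box's battery drawer with the release pin

TASK

The battery drawer of the green gauge box is held by a hidden latch: take the yellow-handled release pin out of its red holder, push it down through the slot in the box's top, feel along the slot for the hidden springy tab (the ribs beside it are hard and do not give), and press it until the drawer springs out. Then draw the pin out and stand it back in its holder, fully down. Go gently (never load the box with more than about 20 N), touch the box with nothing but the pin, and leave the other things on the bench alone.

Things in the scene. Friction and masses are not known exactly. Their poses are not given: they have to be found in the camera images.
- box: Green gauge box fixed to the bench, 130 (x) x 150 (y) x 100 mm high; origin at the centre of its underside. Its front (-x side) has the display and battery drawer, which springs out along the box's -x. Top 5 mm thick, aluminium inlay 52 x 78 mm round the slot. Unseen under the slot: the springy latch tab and, 1 mm beside it both ways along the slot, hard level ribs, 2.5 mm lower than its top.
- slot (a point): Middle of the slot's mouth, level with the box's top; axes as the box's. Slot 40 mm long along y, 10 mm wide along x, 1.5 mm bevel. The hidden tab's top is flat, 10 mm along the slot, its centre within 14 mm either way of the slot's middle. It sits on a slant: its top is 28 mm below the box's top if it is at the middle, 0.6 mm less (ribs too) for each mm that it lies towards the box's +y.
- drawer (a joint): Travel of the battery drawer: 0 latched shut, 0.030 m fully out. The spring tab resists with about 3 N at first; after about 6 mm of pressing, at 5 to 9 N, it lets the drawer go, whose own spring drives it out and keeps it out; the tab stops hard at 9 mm.
- pin: Release pin, loose, about 60 g, upright in its holder: round steel shaft 7 mm thick, 70 mm long, round end, under a square yellow handle 20 x 20 x 60 mm (70 to 130 mm above the tip) with a 3 mm black disc on top. Origin at the tip, z along the pin to the handle, x and y square to the handle's sides. Its shoulder rests on the holder's top, so its tip is 5 mm above the bench.
- pin_tip (a point): The tip of the pin's shaft (same point as the pin's origin).
- holder: Red holder block fixed to the bench, 60 x 60 x 75 mm high, with a 13 x 13 mm square hole through it from top to bottom at its middle; origin at the centre of its underside.
- holder_mouth (a point): Centre of the holder's hole at its top, 75 mm above the bench; 2 mm bevel.
- battery: Spare red battery pack lying flat, 80 x 60 x 24 mm, to be left alone; origin at the centre of its underside.
- can: Blue aerosol can with a white band and a red cap, 58 mm in diameter, 150 mm high, to be left alone; origin at the centre of its underside.
- cup: Steel cup, 72 mm across, 60 mm high, to be left alone; origin at the centre of its underside.
- wrench: Wrench lying flat, 160 mm long, to be left alone; origin at the middle of its underside.
There are look-alikes about, which are no part of the job. What is meant by the pin is not purple, and is the larger of those in its own colour.

How it is judged:
On the way, in this order (a step that is already met when the one before it is completed fails the run):
1. the pin's tip is at least 12 mm down inside the slot (z of pin_tip in the frame of slot between -0.055 and -0.012 m and x of pin_tip in the frame of slot between -0.008 and 0.008 m and y of pin_tip in the frame of slot between -0.021 and 0.021 m), for 0.1 s.
2. the drawer has sprung out while the pin is still in the slot (value of joint drawer above 0.022 m and z of pin_tip in the frame of slot below -0.005 m and horizontal distance between pin_tip and slot below 0.023 m), for 0.02 s.
At the end, for the whole second after the job is handed in: The battery drawer stands out more than 25 mm and the pin stands at rest and released in its holder's hole, upright within 0.08 rad and fully down (tip less than 10 mm above the bench) (value of joint drawer above 0.025 m and height (world z) of pin_tip below 0.01 m and horizontal distance between pin_tip and holder below 0.008 m and angle between pin's own z axis and vertical below 0.08 rad and linear speed of pin below 0.02 m/s); the robot touches nothing.
It fails at once if the pin loads the box or its latch with more than 20 N (contact force between pin and box above 20 N).
It fails at once if the fingers or the arm touch the box or its drawer (contact force between any of the fingers, the arm and box above 1 N).
It fails at once if the spare battery, can, cup or wrench is moved more than 20 mm or the can tipped (distance of any of battery, can, cup, wrench from where it was at the start of the episode above 0.02 m or angle between can's own z axis and vertical above 0.4 rad).
It also fails if it takes over 72 s, if anything falls off the work surface, if the arm or the gripper's body presses on something with over 40 N, if the wrist force passes 120 N, or if a joint passes its speed limit or range.

ROBOT

A 6-joint arm with a two-finger parallel gripper is mounted at the origin on the work surface. World frame = base frame: x ahead of the robot, y to its left, z up, the work surface at z = 0. Lengths are in m, angles in rad, forces in N, time in s.
With the tool pointing down it reaches from about 0.225 to 0.875 m from the base axis. Payload 3.4 kg.
Tool frame: the origin (TCP) lies on the centre line of the jaws, within the pads' length; the fingertips stand 17 mm ahead of it and the grasp point (between the pads) lies 2 mm behind it (nose_length is the distance from the TCP to the fingertips, in m); z points along the fingers, y is the line along which they close (so a half turn about z gives the same grasp; the last joint's range is limited). The gripper opens to 85 mm and grips with 20 to 120 N. Pads are 22 mm wide; open, the fingers measure 114 mm over their backs; the gripper's body (76 mm by 85 mm) begins 54 mm behind the grasp point. The pads swing forward as they close: fully open they stand 13 mm farther back than shut.
Start: joints at [-1.313, 0.276, 1.505, -0, 1.361, -0.121], TCP at [0.213, -0.534, 0.248] pointing down, gripper open.
Joint ranges: [-2.89, 2.89], [-0.75, 2.08], [0.22, 2.7], [-1.18, 4.32], [0.11, 2.71], [-2.7, 2.7]. Speed limits (rad/s): [2.57, 2.57, 3.14, 3.14, 3.14, 3.14].

INTERFACE

Orientations are given as a unit quaternion [w, x, y, z].
In Python, from rig import get_state, get_image, sign_off, find_in, place_of, nose_length gives the robot as it stands.
- The arm moves only by the tool apply_moves, never from a script. Its argument "deltas" is one flat list of numbers, 5 for each row, row after row: the finger opening in mm, from 0 to 85.4, then the shift along the tool's x, y, z in mm, then the turn about the tool's z in degrees. A call has 1 to 12 rows; each row is the pose to reach, as a shift and turn from the pose commanded when the call began, along the tool's axes at that moment; what a row does not reach only later rows make up. A row lasts 1/12 s, in which the tool goes at most 41.7 mm and 7.16 degrees, less where a joint would pass 70% of its speed; a pose out of reach is approached as far as the arm can. A call with a gripper value outside its range is refused whole. The fingers move at their own pace and stop on an object; "squeeze" is the grip in N (left out, the last holds). Time passes only in rows, so rows that repeat a pose let the fingers close. It gives the time, the measured TCP pose, the force, the opening and the grip force at its end, in the units of the state.
- get_state(): the state, without advancing time (a new reading comes with each control period).
- get_image(name): name is "side" or "top"; returns a dict with "frame" (400x640x3 uint8, red, green, blue), "K" (3x3 intrinsics, pixels), "position" and "orientation" of the camera in the world. Camera axes: x right, y down, z forward; pixel columns grow to the right and rows downward; lengths in m; the calibration is good to about 2 mm. A picture is of the moment at which its call begins. There is no depth.
- sign_off(): hands the job in; it is judged then, once.
Trained networks look in a picture, given as the dict that the camera call returned (one of the last four; its "shot" number tells which), for a name from the list of things; names that differ only in an ending like _2 or _b are one class to them, and where a whole thing is asked for, a point or a joint stands for the part that bears it (a point fixed in the world has none). Each returns a list of dicts, best first, with "score" (0 to 1); they miss things now and then, are a little off and sometimes report something else, mostly with a low value. They report only what shows in the picture. A call takes as long as a camera call. They do not tell look-alikes from the thing itself.
- find_in(query, picture): "point" ([column, row] in pixels, amid what is visible of it).
- place_of(query, picture): "point" ([column, row] in pixels: a listed point, or the origin of a listed thing).
The state is a dict: "clock": time; "qpos": joint angles; "qd": joint speeds; "effort": joint torques, N m; "position": TCP position; "ee_rot": TCP orientation; "contact_force": force on the tool from outside, world axes, zero at the start; "moment": the same for the moment, N m; "width": finger opening in m; "gripper_force": force on a finger pad.
Only numpy, scipy, OpenCV 4.12 (cv2) and the standard library are available. Lean on these libraries where they do the work, as an engineer would, in place of code of your own. Each camera call takes 0.05 s, during which the arm holds its last target. There are 200 camera calls.

## Working session

There is one attempt and no reset: what is moved stays moved. The work goes in short steps, Python scripts to look and compute and a tool call to move; the robot and the scene stay as the last step left them, time stands still between calls to the robot, and variables do not carry over. Pictures are saved under pics/ and viewed, at most 10 in all, crops included, and the job is handed in when it is done.

Besides the shell and the picture viewer there is one more tool, called after ">>>" as name(argument=value, ...), one argument or row to a line, values as JSON. apply_moves: Moves the arm, as the interface text tells. Its arguments: {"type":"object","properties":{"deltas":{"type":"array"},"squeeze":{"type":"number"}},"required":["deltas"]}

```bash
mkdir -p pics
cat > h.py <<'E'
import numpy as np, cv2
from scipy.spatial.transform import Rotation as R
from rig import *
def rot(q): return R.from_quat([q[1],q[2],q[3],q[0]]).as_matrix()
def save(p,n): cv2.imwrite(f'pics/{n}.png',p['frame'][:,:,::-1])
def atz(p,px,z):
    d=rot(p['orientation'])@np.linalg.inv(p['K'])@np.array([px[0],px[1],1.]); c=np.array(p['position'])
    return c+d*(z-c[2])/d[2]
def proj(p,X):
    v=np.array(p['K'])@rot(p['orientation']).T@(np.array(X)-p['position']); return v[:2]/v[2]
E
python3 - <<'E'
from h import *
Z=dict(box=0,slot=.1,pin=.005,holder=0,holder_mouth=.075,battery=0,can=0,cup=0,wrench=0)
ims=[]
for n in('top','side'):
    p=get_image(n);save(p,n+'0');print(n,p['position'])
    for q in Z:
        for f in (place_of,):
            for r in f(q,p)[:3]: print(q,np.round(r['point']),round(r['score'],2),np.round(atz(p,r['point'],Z[q])[:2],3))
s=get_state();print(s['position'],s['ee_rot'],nose_length)
E
```

```text
top [0.478287   0.02431909 0.96258901]
box [342. 175.] 0.62 [ 0.612 -0.007]
slot [338. 169.] 0.65 [0.61  0.003]
pin [195. 226.] 0.63 [0.496 0.331]
pin [271. 236.] 0.51 [0.472 0.155]
pin [230. 230.] 0.49 [0.488 0.252]
holder [227. 228.] 0.62 [0.491 0.258]
holder [337. 166.] 0.53 [0.634 0.002]
holder [341. 174.] 0.33 [ 0.614 -0.005]
battery [440. 224.] 0.97 [ 0.497 -0.228]
can [449. 131.] 0.96 [ 0.71  -0.255]
cup [245. 146.] 0.94 [0.683 0.217]
cup [222. 229.] 0.62 [0.49 0.27]
wrench [256. 285.] 0.76 [0.362 0.192]
wrench [241. 142.] 0.5 [0.692 0.227]
side [0.33850525 0.59020994 0.66083463]
box [299. 211.] 0.61 [0.61  0.002]
slot [299. 179.] 0.59 [ 0.607 -0.004]
pin [330. 282.] 0.97 [0.473 0.174]
pin [285. 354.] 0.56 [0.502 0.343]
holder [310. 313.] 0.77 [0.488 0.251]
holder_mouth [304. 293.] 0.91 [0.495 0.257]
battery [368. 166.] 0.78 [ 0.493 -0.221]
can [304. 142.] 0.74 [ 0.704 -0.274]
wrench [381. 304.] 0.7 [0.364 0.187]
[ 0.2126381  -0.53428416  0.24836408] [7.27712019e-05 9.82119647e-01 1.88257782e-01 2.18426962e-05] 0.017
```

View pics/top0.png

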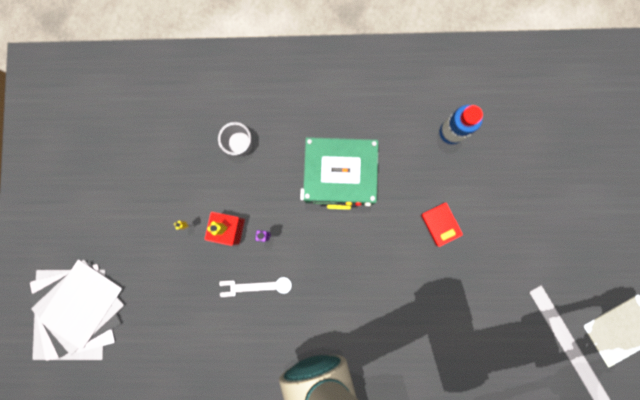

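View pics/side0.png

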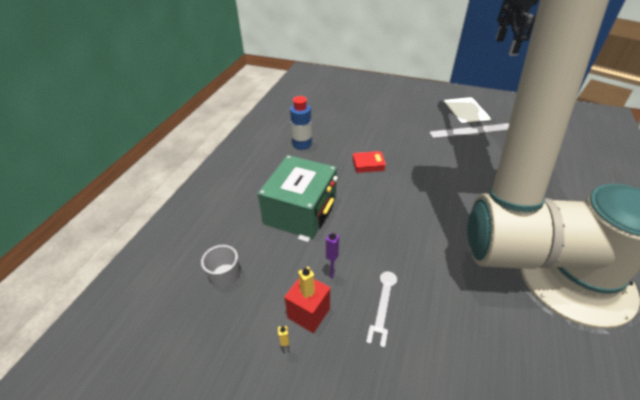

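The top view shows the box at about (340,170) with its inlay and slot. The red holder with the yellow pin is at (222,228), the small yellow look-alike at (180,225) and the purple one at (262,236). The side view agrees. I'll take enlarged crops for yaw and fine position.

Run:
```python
from h import *
p=get_image('top');s=get_image('side')
def crop(p,c,w,h,k): 
    f=p['frame'][c[1]-h:c[1]+h,c[0]-w:c[0]+w,::-1]; return cv2.resize(f,None,fx=k,fy=k,interpolation=cv2.INTER_CUBIC)
a=np.hstack([crop(p,(225,228),30,25,6),crop(p,(341,170),30,25,6)])
b=np.hstack([crop(s,(308,295),30,25,6),crop(s,(299,181),30,25,6)])
cv2.imwrite('pics/crops.png',np.vstack([a,b]))
def poly(p,m,z,lab):
    cs,_=cv2.findContours(m.astype('uint8'),0,1)
    c=max(cs,key=cv2.contourArea)[:,0,:].astype(float)
    w=np.array([atz(p,q,z)[:2] for q in c]); r=cv2.minAreaRect((w*1000).astype('float32'));print(lab,np.round(r[0],1),np.round(r[1],1),round(r[2],1))
for P,n in((p,'top'),(s,'side')):
    f=P['frame'].astype(int);r,g,b=f[...,0],f[...,1],f[...,2]
    y,x=np.mgrid[:400,:640]
    c=(341,170) if n=='top' else (299,181); near=(abs(x-c[0])<23)&(abs(y-c[1])<17)
    poly(P,near&(np.minimum(np.minimum(r,g),b)>130),.1,n+' inlay')
    near=(abs(x-c[0])<13)&(abs(y-c[1])<9) 
    poly(P,near&(np.minimum(np.minimum(r,g),b)<120),.1,n+' slot')
    c=(222,228) if n=='top' else (308,300); near=(abs(x-c[0])<28)&(abs(y-c[1])<35)
    if n=='top': poly(P,near&(r>100)&(b<90),.075,'holder top')
    m=near&(r>120)&(g>90)&(b<g-50)
    poly(P,m,.135,n+' yellow')
    if n=='top':
        m2=(abs(x-217)<7)&(abs(y-228)<7)&(r<90)&(g<90); print('black',x[m2].mean(),y[m2].mean(),atz(P,(x[m2].mean(),y[m2].mean()),.138))
    g2=near&(r>100)&(g<90);
```

```text
top inlay [609.1  -1.1] [84.4 59.5] 86.9
top slot [608.9 -10.9] [12.4  2.1] 89.2
holder top [490.6 245.8] [74.1 63.5] 78.4
top yellow [489.2 247.7] [33.5 28.9] 56.3
black 212.875 227.875 [0.49046576 0.25308048 0.138     ]
side inlay [608.8  -1.8] [87.1 59.4] 86.4
side slot [577.6  10.1] [ 8.9 23.5] 20.4
side yellow [482.3 268.6] [24.5 57. ] 29.3
```

View pics/crops.png

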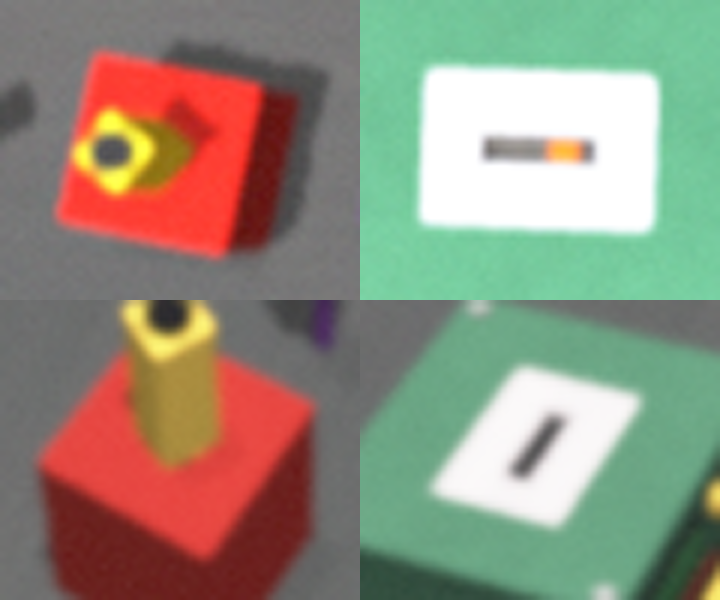

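The crops show the pin handle turned roughly 45°. In the slot, an orange tab is visible at crop (565,150), right of the slot's middle, so towards -y. I'll fit the poses by projecting models.

```bash
cat >> h.py <<'E'
from scipy.optimize import minimize
def fit(views,pts,x0):
    """views: (picture, soft mask, window); pts: Nx3 local hull points; x0: x,y (mm), yaw (deg)"""
    def cost(v):
        c,s=np.cos(np.radians(v[2])),np.sin(np.radians(v[2])); W=pts@np.array([[c,s,0],[-s,c,0],[0,0,1]])+[v[0]/1e3,v[1]/1e3,0]
        e=0
        for p,m,(u0,v0,w,h) in views:
            q=np.array([proj(p,X) for X in W])-[u0,v0]
            im=np.zeros((h*8,w*8),np.uint8)
            hull=cv2.convexHull(((q+.5)*8*16).astype(np.int32)); cv2.fillConvexPoly(im,hull,255,cv2.LINE_AA,4)
            im=cv2.GaussianBlur(im,(0,0),4)
            e+=((cv2.resize(im,(w,h),interpolation=cv2.INTER_AREA)/255.-m[v0:v0+h,u0:u0+w])**2).sum()
        return e
    best=min((minimize(cost,[*x0[:2],y],method='Nelder-Mead',options=dict(initial_simplex=[[x0[0],x0[1],y],[x0[0]+5,x0[1],y],[x0[0],x0[1]+5,y],[x0[0],x0[1],y+10]],maxiter=90)) for y in x0[2]),key=lambda r:r.fun)
    return np.round(best.x,1),round(best.fun,1)
def blk(a,b,z0,z1): return np.array([[i*a/2,j*b/2,z] for i in(-1,1) for j in(-1,1) for z in(z0,z1)])
E
python3 - <<'E'
from h import *
p=get_image('top');s=get_image('side')
def ch(P): f=P['frame'].astype(float);return f[...,0],f[...,1],f[...,2]
V={}
for n,P in(('t',p),('s',s)):
    r,g,b=ch(P)
    V[n]=(P,np.clip((g-b)/np.maximum(r,40)/.5,0,1)*(r>70), np.clip((r-b)/np.maximum(r,40)/.6,0,1)*(r>60), np.clip((np.minimum(r,b)-120)/60,0,1))
yw={'t':(200,215,30,28),'s':(292,262,32,40)}; hw={'t':(195,203,56,50),'s':(278,262,62,72)}; iw={'t':(315,152,52,36),'s':(275,162,50,36)}
for k in('t','s','ts'):
    print(k,'handle',fit([(V[n][0],V[n][1],yw[n]) for n in k],blk(.02,.02,.075,.135),[490,250,(20,45,70)]),
      'holder+pin', fit([(V[n][0],V[n][2],hw[n]) for n in k],blk(.06,.06,0,.075),[490,250,(-10,15)]),
      'inlay',fit([(V[n][0],V[n][3],iw[n]) for n in k],blk(.052,.078,.1,.1),[609,-1,(-4,)]))
# slot and tab in top: centroid along slot
r,g,b=ch(p); print(np.int32(r[166:174,328:354])[2:7]); print(np.int32(b[166:174,328:354])[2:7])
r,g,b=ch(s); print(np.int32(g[168:194,286:312]))
E
```

```text
t handle (array([490.8, 254.4,  51.7]), np.float64(21.6)) holder+pin (array([490.9, 254.3, -14. ]), np.float64(51.7)) inlay (array([609.2,  -1.1,  -2.9]), np.float64(134.1))
s handle (array([491.1, 251.8,  43.9]), np.float64(36.2)) holder+pin (array([491.8, 250.9, -12.1]), np.float64(113.4)) inlay (array([608.6,  -0.9,  -3.6]), np.float64(67.7))
ts handle (array([490.7, 253.2,  45. ]), np.float64(64.3)) holder+pin (array([491.5, 252.2, -13.2]), np.float64(193.1)) inlay (array([608.7,  -1. ,  -3.2]), np.float64(202.3))
[[255 255 253 211 158 160 166 171 174 175 173 172 180 190 228 250 253 253
  250 235 206 203 240 255 255 255]
 [255 255 253 198 133 138 147 151 155 155 153 152 154 177 235 255 255 255
  255 233 168 161 229 255 255 255]
 [255 255 252 191 129 132 140 144 146 149 148 143 149 173 238 255 255 255
  255 236 163 152 229 255 255 255]
 [255 255 250 212 175 180 185 183 179 178 178 171 170 190 238 255 255 255
  255 236 177 173 232 255 255 255]
 [255 255 254 247 244 246 246 246 242 241 240 239 237 237 246 253 254 254
  253 242 224 226 246 255 255 255]]
[[255 255 255 212 155 155 159 
[... 2650 characters left out ...]
48 247 247
  243 231 207 181 170 170 168 167]
 [242 244 246 246 246 246 246 246 246 245 246 246 247 248 248 248 247 245
  238 218 186 172 167 165 168 165]
 [224 230 235 238 240 242 244 245 245 246 247 247 248 248 248 247 247 242
  226 198 175 166 166 167 165 166]
 [188 195 205 216 224 228 234 238 241 244 245 246 247 248 247 247 244 234
  210 183 170 168 167 166 168 165]
 [167 170 175 181 189 199 206 217 226 232 238 241 244 245 245 244 238 221
  191 173 168 167 167 166 168 167]
 [165 165 168 167 169 173 178 185 195 201 213 223 229 235 237 235 225 199
  178 167 169 168 166 167 165 167]
 [164 163 167 165 166 166 168 167 171 176 180 189 196 204 215 217 199 181
  173 169 169 168 166 165 167 167]]
```

>>> apply_moves(
  deltas=[60,275,-314,0,-23.3,60,549.5,-628.7,0,-23.3,60,549.5,-628.7,0,-23.3,60,549.5,-628.7,0,-23.3,60,549.5,-628.7,0,-23.3,60,549.5,-628.7,0,-23.3,60,549.5,-628.7,0,-23.3,60,549.5,-628.7,0,-23.3,60,549.5,-628.7,0,-23.3,60,549.5,-628.7,0,-23.3,60,549.5,-628.7,0,-23.3,60,549.5,-628.7,0,-23.3],
)

```text
clock: 2.2
position: [0.3793, -0.0609, 0.2487]
ee_rot: [0.001, 0.924, 0.383, 0.001]
contact_force: [1.5, -0.1, 0.3]
width: 0.0599
gripper_force: 0.0
```

```bash
cat >> h.py <<'E'
def go(x,y,z,psi=None):
    s=get_state(); M=rot(s['ee_rot']); p=np.array(s['position'])*1e3
    yaw=np.degrees(np.arctan2(M[1,0],M[0,0])); d=M.T@(np.array([x,y,z])-p)
    print('t',round(s['clock'],2),'pos',np.round(p,1),'yaw',round(yaw,2),'F',np.round(s['contact_force'],1),'w',round(s['width']*1e3,1),'d',np.round(d,1),'turn',None if psi is None else round(yaw-psi,1))
E
python3 - <<'E'
from h import *
go(490.7,253,248,45)
p=get_image('top')
print('slot',atz(p,(340.45,170.0),.1),'tab',atz(p,(344.55,170.2),.0655), 'len',(atz(p,(341.5,170.2),.0655)-atz(p,(347.6,170.2),.0655))[1])
E
```

```text
t 2.2 pos [379.3 -60.9 248.7] yaw 44.98 F [ 1.5 -0.1  0.3] w 59.9 d [ 300.7 -143.3    0.7] turn -0.0
slot [ 0.608037   -0.00152467  0.1       ] tab [ 0.6126678  -0.01136574  0.0655    ] len 0.013108754291005428
```

>>> apply_moves(
  deltas=[50,301,-143,0,0,50,301,-143,0,0,50,301,-143,0,0,50,301,-143,0,0,50,301,-143,0,0,50,301,-143,0,0,50,301,-143,0,0,50,301,-143,0,0,50,301,-143,0,0,50,301,-143,0,0,50,301,-143,0,0,50,301,-143,0,0],
)

```text
clock: 3.25
position: [0.4904, 0.2499, 0.2482]
ee_rot: [0.0, 0.924, 0.382, -0.0]
contact_force: [0.2, 1.0, 0.4]
width: 0.05
gripper_force: 0.0
```

Run:
```python
from h import *
go(490.7,253,108,45)
p=get_image('side');f=p['frame'][200:370,220:400,::-1];
t=get_image('top');g=t['frame'][140:310,130:310,::-1]
cv2.imwrite('pics/above.png',cv2.resize(np.hstack([f,g]),None,fx=2.2,fy=2.2,interpolation=cv2.INTER_CUBIC))
```

```text
t 3.25 pos [490.4 249.9 248.2] yaw 44.95 F [0.2 1.  0.4] w 50.0 d [  2.5  -2.  140.2] turn -0.0
```

View pics/above.png

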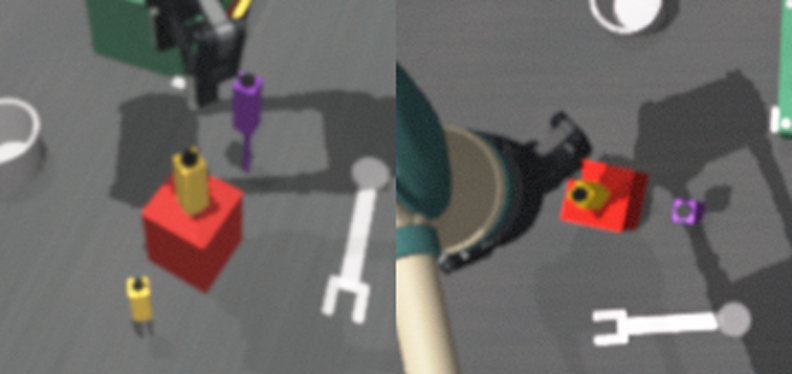

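The gripper hangs above the handle, clear of its neighbours, with the yellow handle at crop (190,180) in the side view. Descending.

>>> apply_moves(
  deltas=[50,2.5,-2,40,0,50,2.5,-2,75,0,50,2.5,-2,105,0,50,2.5,-2,125,0,50,2.5,-2,140,0,50,2.5,-2,140,0,15,2.5,-2,140,0,15,2.5,-2,140,0,15,2.5,-2,140,0,15,2.5,-2,140,0,15,2.5,-2,140,0,15,2.5,-2,140,0],
  squeeze=50,
)

```text
clock: 4.35
position: [0.4924, 0.2544, 0.11]
ee_rot: [0.0, 0.924, 0.383, 0.002]
contact_force: [0.5, -0.7, 6.6]
width: 0.0195
gripper_force: 49.3
```

Run:
```python
from h import *
go(490.7,253,288,45); s=get_state();print(s['gripper_force'],s['moment'])
```

```text
t 4.35 pos [492.4 254.4 110. ] yaw 45.01 F [ 0.5 -0.7  6.6] w 19.5 d [  -1.7    0.2 -178. ] turn 0.0
49.29527521133423 [-0.22804552  0.05906032 -0.05747326]
```

>>> apply_moves(
  deltas=[15,0,0,-10,0,15,0,0,-30,0,15,0,0,-60,0,15,0,0,-90,0,15,0,0,-120,0,15,0,0,-145,0,15,0,0,-160,0,15,0,0,-160,0,15,0,0,-160,0],
)

```text
clock: 5.1
position: [0.4911, 0.2545, 0.269]
ee_rot: [-0.0, 0.924, 0.383, 0.001]
contact_force: [-0.1, 0.9, -1.4]
width: 0.0195
gripper_force: 49.6
```

Run:
```python
from h import *
go(608,-1,250)
s=get_state(); X=np.array(s['position']); tip=X-[0,0,.105]
p=get_image('side');t=get_image('top')
print('pred tip',proj(p,tip),proj(t,tip),[(np.round(r['point'],1),round(r['score'],2)) for q in('pin','pin_tip') for r in place_of(q,p)[:3]])
u,v=proj(p,tip).astype(int); f=p['frame'][v-70:v+30,u-50:u+50,::-1]
print('hole',proj(t,[.4915,.2525,.075]))
g=t['frame'][190:260,180:260,::-1]
cv2.imwrite('pics/lift.png',np.hstack([cv2.resize(f,(500,500),interpolation=cv2.INTER_CUBIC)]))
```

```text
t 5.1 pos [491.1 254.5 269. ] yaw 45.01 F [-0.1  0.9 -1.4] w 19.5 d [-98.1 263.3  19. ] turn None
pred tip [304.40033015 262.78843787] [208.39997741 227.36587436] [(array([333.6, 279.5]), 0.89), (array([284.5, 355.6]), 0.53), (array([306.7, 264.5]), 0.5), (array([307.5, 263.8]), 0.79), (array([331.3, 277.5]), 0.72), (array([287.2, 353.4]), 0.55)]
hole [221.29825846 227.7431481 ]
```

View pics/lift.png

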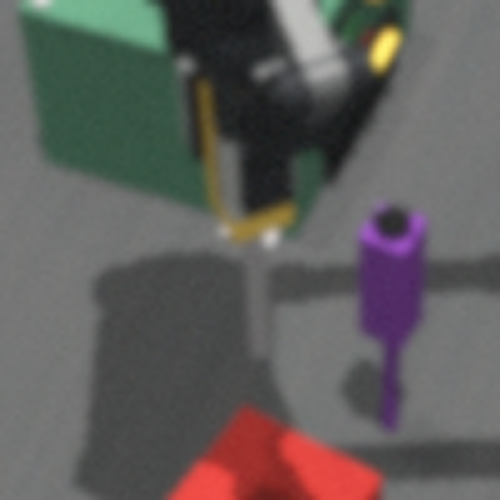

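The pin hangs upright in the grip, its tip at pixel (305.6,263.6), within about 1.5 mm of the prediction. Moving over the slot.

>>> apply_moves(
  deltas=[15,-13,34,0,0,15,-27,68,0,0,15,-40,102,0,0,15,-53,136,0,0,15,-66,170,0,0,15,-79,204,0,0,15,-92,238,0,0,15,-100,260,0,0,15,-105,270,15,0,15,-105,270.4,30,0,15,-105,270.4,44,0,15,-105,270.4,44,0],
)

```text
clock: 6.3
position: [0.6058, -0.0114, 0.2196]
ee_rot: [-0.002, 0.924, 0.382, -0.004]
contact_force: [-0.0, 0.2, -1.6]
width: 0.0194
gripper_force: 49.7
```

Run:
```python
from h import *
go(608,-11.2,190,45)
s=get_state(); X=np.array(s['position']); tip=X-[0,0,.105]
p=get_image('side');t=get_image('top')
print('pred tip',proj(p,tip),'slot',proj(p,[.6085,-.0012,.1]),'target',proj(p,[.6079,-.0112,.1]),[(np.round(r['point'],1),round(r['score'],2)) for q in('pin_tip','slot') for r in place_of(q,p)[:2]])
f=p['frame'][130:230,240:360,::-1]; np.save('f.npy',f)
cv2.imwrite('pics/over.png',cv2.resize(f,(720,600),interpolation=cv2.INTER_CUBIC))
```

```text
t 6.3 pos [605.8 -11.4 219.6] yaw 44.95 F [-0.   0.2 -1.6] w 19.4 d [ 1.8  1.7 29.6] turn -0.1
pred tip [300.51541133 172.06899275] slot [298.08876863 179.48865339] target [299.95429639 176.83197334] [(array([329.1, 274.1]), 0.81), (array([302.2, 174.3]), 0.65), (array([299.8, 177.5]), 0.63), (array([309.1, 313.4]), 0.42)]
```

View pics/over.png

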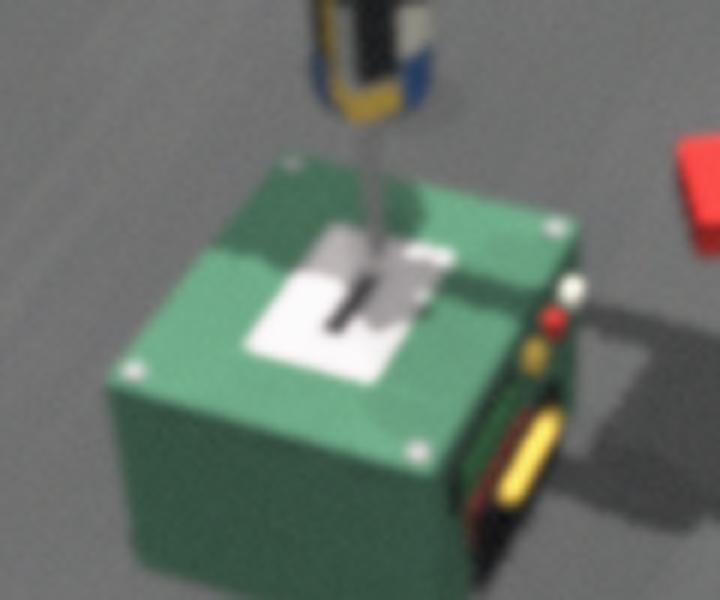

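The tip shows at about pixel (302.8,173), some 2 px right of the prediction, so the arm or pin is slightly off. I'll settle, correct and measure the shaft line.

>>> apply_moves(
  deltas=[15,1.8,1.7,0,0,15,1.8,1.7,0,0,15,1.8,1.7,0,0,15,1.8,1.7,0,0],
)

```text
clock: 6.83
position: [0.6108, -0.0109, 0.2248]
ee_rot: [0.0, 0.924, 0.383, 0.0]
contact_force: [-0.3, 0.5, -0.6]
width: 0.0194
gripper_force: 49.7
```

Run:
```python
from h import *
go(608,-11.2,190,45); s=get_state(); print(s['ee_rot'])
X=np.array(s['position']); M=rot(s['ee_rot'])
p=get_image('side')
for l in (105,95,85,75,70,65,50): print(l,np.round(proj(p,X+M@[0,0,l/1e3]),2))
for q,z in(([.6085,-.0012],.115),([.6095,-.0012],.115),([.6085,-.0002],.115)): print(np.round(proj(p,[*q,z]),2))
print(p['frame'][145:186,292:314].astype(int).mean(2).astype(int))
```

```text
t 6.83 pos [610.8 -10.9 224.8] yaw 45.02 F [-0.3  0.5 -0.6] w 19.4 d [-2.2 -1.8 34.8] turn 0.0
[2.61094757e-04 9.23813121e-01 3.82843486e-01 3.37417385e-04]
105 [298.23 169.96]
95 [297.99 166.51]
85 [297.75 163.  ]
75 [297.5  159.43]
70 [297.38 157.62]
65 [297.25 155.8 ]
50 [296.87 150.24]
[297.73 174.44]
[297.32 174.35]
[297.56 174.72]
[[ 93  87  94 102 108 110 110 110 109 107 108 103  94  82  70  68  68  68
   77  88  97 102]
 [ 98  88  88  99 105 107 107 109 105 101  96  92  86  75  68  69  67  75
   83  93 100 103]
 [105  96  89  93 100 104 106 104  96  91  81  78  73  69  69  69  75  80
   91  98 102 104]
 [110 104  98  95  98  99 103 100  89  81  75  73  74  72  73  79  83  94
  100 100 104 102]
 [112 110 105 102  98 100  99  99  90  83  81  81  83  83  85  91  97 100
  102 101 102 104]
 [110 110 111 110 106 102 100  98  95  92  95  94  97  96  97  99 101 102
  104 104 104 104]
 [112 111 114 110 111 106 102 102  99 101 101 101 104 104 102 105 103 103
  106 104 106 105]
 [113 112 112 112 109 108 103 103 104 106 108 107 106 108 108 106 106 106
  108 107 109 110]
 [112 112 111 112
[... 2352 characters left out ...]
2 144 154 160 175 200 213 209
  192 164 125  99]
 [251 251 248 235 193 136  95  77  85 113 137 151 155 160 173 202 224 227
  215 173 133 105]
 [251 250 245 224 169 113  82  81 103 129 148 156 159 159 167 184 210 219
  202 167 134 118]
 [250 248 236 202 139  91  83  95 122 142 153 158 161 159 161 170 179 184
  168 145 132 128]
 [249 241 216 165 111  87 103 124 142 154 158 159 162 166 176 181 176 161
  145 133 130 127]
 [246 227 179 125  93 109 141 163 169 170 171 174 180 193 204 203 184 154
  137 130 130 128]
 [244 220 167 123 114 148 189 209 211 210 210 212 216 223 225 208 177 147
  133 129 127 127]
 [245 231 203 175 172 196 225 234 236 236 237 236 237 235 225 196 156 136
  129 129 129 129]]
```

The shaft axis is at column 299.1 and the tip at about row 169.5. Projected down, it lands within 2 mm of the spot I want on the slot. A small correction, then a slow descent.

>>> apply_moves(
  deltas=[15,0,-2,0,0,15,0,-2,8,0,15,0,-2,14,0,15,0,-2,17,0,15,0,-2,18,0,15,0,-2,19,0,15,0,-2,20,0,15,0,-2,21,0,15,0,-2,21,0,15,0,-2,21,0],
  squeeze=30,
)

```text
clock: 7.72
position: [0.6093, -0.0097, 0.2034]
ee_rot: [0.0, 0.924, 0.383, 0.0]
contact_force: [0.4, 0.8, -0.9]
width: 0.0194
gripper_force: 49.7
```

>>> apply_moves(
  deltas=[15,0,0,1,0,15,0,0,2,0,15,0,0,2,0,15,0,0,3,0,15,0,0,3,0],
)

```text
clock: 8.13
position: [0.6095, -0.0096, 0.2003]
ee_rot: [0.0, 0.924, 0.383, 0.0]
contact_force: [0.2, -1.2, 0.9]
width: 0.0195
gripper_force: 49.8
```

>>> apply_moves(
  deltas=[15,0,0,1,0,15,0,0,2,0,15,0,0,3,0,15,0,0,4,0,15,0,0,5,0,15,0,0,6,0,15,0,0,6,0],
)

```text
clock: 8.72
position: [0.6095, -0.0097, 0.1942]
ee_rot: [0.0, 0.924, 0.383, 0.0]
contact_force: [1.3, 0.5, 0.0]
width: 0.0196
gripper_force: 49.8
```

>>> apply_moves(
  deltas=[15,0,0,2,0,15,0,0,4,0,15,0,0,6,0,15,0,0,8,0,15,0,0,10,0,15,0,0,12,0,15,0,0,14,0,15,0,0,15,0,15,0,0,16,0,15,0,0,16,0],
)

```text
clock: 9.55
position: [0.6094, -0.0097, 0.1781]
ee_rot: [0.0, 0.924, 0.383, 0.0]
contact_force: [2.1, 0.2, 0.1]
width: 0.0197
gripper_force: 49.8
```

Run:
```python
from h import *
go(608,-11.2,190,45);s=get_state();print(s['moment'])
p=get_image('side'); f=p['frame'][140:220,250:350,::-1]
cv2.imwrite('pics/in.png',cv2.resize(f,None,fx=6,fy=6,interpolation=cv2.INTER_CUBIC))
```

```text
t 9.55 pos [609.4  -9.7 178.1] yaw 45.0 F [2.1 0.2 0.1] w 19.7 d [ -2.1   0.1 -11.9] turn 0.0
[-0.01481383 -0.65216242  0.01217123]
```

View pics/in.png

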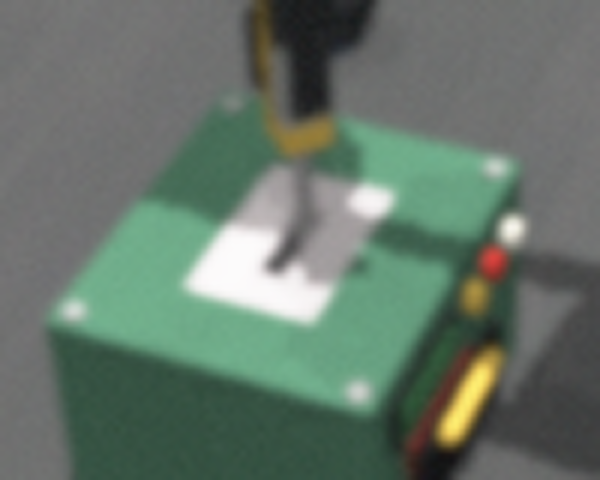

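The pin is in the slot, near its -y end; the shaft is at crop (302,200). There is slight side contact on the -x wall, so I'll relieve it and then feel downwards.

>>> apply_moves(
  deltas=[15,0.7,0.7,0,0,15,0.7,0.7,1,0,15,0.7,0.7,2,0,15,0.7,0.7,3,0,15,0.7,0.7,4,0,15,0.7,0.7,4.5,0,15,0.7,0.7,4.5,0],
)

```text
clock: 10.18
position: [0.6098, -0.0096, 0.1734]
ee_rot: [-0.0, 0.924, 0.383, -0.001]
contact_force: [0.6, 0.1, -1.2]
width: 0.019
gripper_force: 49.8
```

>>> apply_moves(
  deltas=[15,0,0,0.5,0,15,0,0,1,0,15,0,0,1.5,0,15,0,0,2,0,15,0,0,2,0,15,0,0,2,0],
)

```text
clock: 10.68
position: [0.61, -0.0096, 0.1717]
ee_rot: [-0.0, 0.924, 0.383, -0.0]
contact_force: [-0.2, 0.2, -0.8]
width: 0.0196
gripper_force: 49.7
```

>>> apply_moves(
  deltas=[15,0,0,0.5,0,15,0,0,1,0,15,0,0,1,0,15,0,0,1.5,0,15,0,0,1.5,0],
)

```text
clock: 11.1
position: [0.6103, -0.0096, 0.1707]
ee_rot: [0.0, 0.924, 0.383, 0.0]
contact_force: [-0.5, -0.2, 1.6]
width: 0.0195
gripper_force: 50.2
```

>>> apply_moves(
  deltas=[15,0,0,0.3,0,15,0,0,0.6,0,15,0,0,1,0,15,0,0,1,0,15,0,0,1,0],
)

```text
clock: 11.52
position: [0.6103, -0.0096, 0.1697]
ee_rot: [0.0, 0.924, 0.383, 0.0]
contact_force: [-1.1, 1.6, 4.0]
width: 0.0191
gripper_force: 50.5
```

>>> apply_moves(
  deltas=[15,0,0,0.4,0,15,0,0,0.8,0,15,0,0,1,0,15,0,0,1,0,15,0,0,1,0],
)

```text
clock: 11.93
position: [0.6104, -0.0096, 0.1685]
ee_rot: [0.0, 0.924, 0.383, 0.0]
contact_force: [-0.6, 0.3, 5.1]
width: 0.0196
gripper_force: 50.5
```

>>> apply_moves(
  deltas=[15,0,0,0.3,0,15,0,0,0.6,0,15,0,0,1,0,15,0,0,1,0,15,0,0,1,0],
)

```text
clock: 12.35
position: [0.6104, -0.0096, 0.1675]
ee_rot: [0.0, 0.924, 0.383, 0.0]
contact_force: [-1.1, 0.5, 5.1]
width: 0.0195
gripper_force: 50.5
```

>>> apply_moves(
  deltas=[15,0,0,0.3,0,15,0,0,0.6,0,15,0,0,1,0,15,0,0,1,0,15,0,0,1,0],
)

```text
clock: 12.77
position: [0.6104, -0.0096, 0.1665]
ee_rot: [0.0, 0.924, 0.383, 0.0]
contact_force: [-1.6, 0.6, 5.3]
width: 0.0197
gripper_force: 50.6
```

>>> apply_moves(
  deltas=[15,0,0,0.3,0,15,0,0,0.6,0,15,0,0,0.9,0,15,0,0,1.2,0,15,0,0,1.5,0,15,0,0,1.5,0,15,0,0,1.5,0],
)

```text
clock: 13.35
position: [0.6104, -0.0096, 0.1651]
ee_rot: [0.0, 0.924, 0.383, 0.0]
contact_force: [-1.8, -0.0, 4.6]
width: 0.0192
gripper_force: 50.6
```

Run:
```python
from h import *
go(608,-11.2,190,45)
p=get_image('side'); a=p['frame'][140:240,270:370].astype(int); r,g,b=a[...,0],a[...,1],a[...,2]
m=(r>180)&(g>150)&(b<110); y,x=np.nonzero(m); print('yellow',len(x),x.mean()+270,y.mean()+140)
```

```text
t 13.35 pos [610.4  -9.6 165.1] yaw 45.0 F [-1.8 -0.   4.6] w 19.2 d [ -2.8  -0.6 -24.9] turn 0.0
yellow 42 327.57142857142856 206.45238095238096
```

>>> apply_moves(
  deltas=[15,0,0,0.3,0,15,0,0,0.6,0,15,0,0,0.8,0,15,0,0,0.8,0],
)

```text
clock: 13.73
position: [0.6104, -0.0096, 0.164]
ee_rot: [0.0, 0.924, 0.383, 0.0]
contact_force: [-0.9, -0.9, 4.8]
width: 0.0194
gripper_force: 50.4
```

```bash
cat > d.py <<'E'
from h import *
go(608,-11.2,190,45)
p=get_image('side'); a=p['frame'][140:240,270:390].astype(int); r,g,b=a[...,0],a[...,1],a[...,2]
m=(r>180)&(g>150)&(b<110); y,x=np.nonzero(m); print('yellow',len(x),x.mean()+270,y.mean()+140)
E
python3 d.py
```

```text
t 13.73 pos [610.4  -9.6 164. ] yaw 45.01 F [-0.9 -0.9  4.8] w 19.4 d [ -2.8  -0.5 -26. ] turn 0.0
yellow 48 345.4166666666667 201.6875
```

The drawer sprang out: its knob moved from column 327 to 345. Withdrawing the pin straight up.

>>> apply_moves(
  deltas=[15,0,0,-2,0,15,0,0,-8,0,15,0,0,-18,0,15,0,0,-30,0,15,0,0,-45,0,15,0,0,-60,0,15,0,0,-75,0,15,0,0,-90,0,15,0,0,-105,0,15,0,0,-110,0,15,0,0,-110,0,15,0,0,-110,0],
)

```text
clock: 14.78
position: [0.6099, -0.0096, 0.2736]
ee_rot: [-0.0, 0.924, 0.383, -0.0]
contact_force: [0.7, 1.0, -1.9]
width: 0.0192
gripper_force: 49.8
```

```bash
sed -i 's/^go.*/go(491,254.5,273,45)/' d.py; python3 d.py
```

```text
t 14.78 pos [609.9  -9.6 273.6] yaw 45.0 F [ 0.7  1.  -1.9] w 19.2 d [ 102.7 -270.8    0.7] turn 0.0
yellow 52 343.9807692307692 203.28846153846155
```

>>> apply_moves(
  deltas=[15,13,-34,0,0,15,26,-68,0,0,15,39,-102,0,0,15,52,-136,0,0,15,65,-170,0,0,15,78,-204,0,0,15,90,-236,0,0,15,98,-258,0,0,15,102.7,-270.8,0,0,15,102.7,-270.8,0,0,15,102.7,-270.8,0,0,15,102.7,-270.8,0,0],
)

```text
clock: 15.83
position: [0.4918, 0.2534, 0.2735]
ee_rot: [0.001, 0.924, 0.382, -0.0]
contact_force: [0.9, -0.5, 0.3]
width: 0.0194
gripper_force: 49.7
```

>>> apply_moves(
  deltas=[15,0,0,0,0,15,0,0,20,0,15,0,0,40,0,15,0,0,60,0,15,0,0,72,0,15,0,0,80,0,15,0,0,80,0,15,0,0,80,0],
)

```text
clock: 16.5
position: [0.4919, 0.2538, 0.194]
ee_rot: [0.0, 0.924, 0.382, -0.0]
contact_force: [0.9, -1.3, -0.6]
width: 0.0192
gripper_force: 49.8
```

Run:
```python
from h import *
go(491,254.5,180,45)
s=get_state(); X=np.array(s['position'])
p=get_image('side');print('pred tip',proj(p,X-[0,0,.105]),'hole (arm)',proj(p,[.491,.2545,.075]),'hole side fit',proj(p,[.4918,.2509,.075]))
f=p['frame'][240:330,255:355,::-1]
cv2.imwrite('pics/ret.png',cv2.resize(f,None,fx=6,fy=6,interpolation=cv2.INTER_CUBIC))
```

```text
t 16.5 pos [491.9 253.8 194. ] yaw 44.94 F [ 0.9 -1.3 -0.6] w 19.2 d [-0.2 -1.1 14. ] turn -0.1
pred tip [305.92287539 288.00210283] hole (arm) [306.59046225 292.81103122] hole side fit [306.8907203  291.02874974]
```

View pics/ret.png

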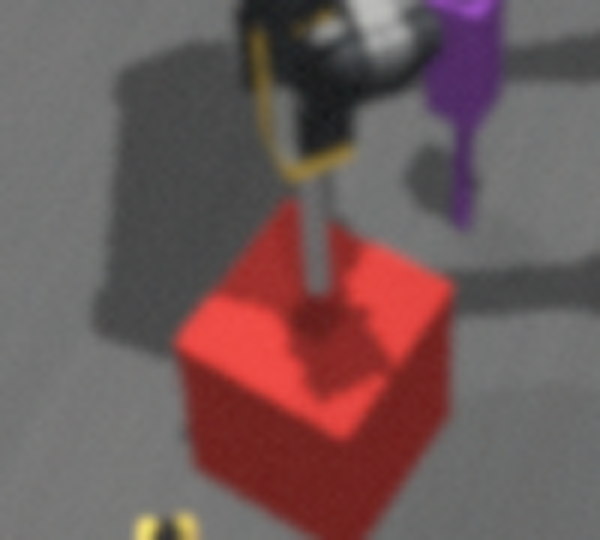

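The tip is at crop (315,292), just above the hole at (316,316) and well aligned. Lowering carefully.

>>> apply_moves(
  deltas=[15,0,0,6,0,15,0,0,11,0,15,0,0,13,0,15,0,0,15,0,15,0,0,17,0,15,0,0,19,0,15,0,0,21,0,15,0,0,23,0,15,0,0,25,0,15,0,0,25,0],
)

```text
clock: 17.38
position: [0.4911, 0.2544, 0.1685]
ee_rot: [0.0, 0.924, 0.383, -0.0]
contact_force: [-0.6, -0.4, -0.1]
width: 0.0193
gripper_force: 49.8
```

>>> apply_moves(
  deltas=[15,0,0,6,0,15,0,0,12,0,15,0,0,18,0,15,0,0,24,0,15,0,0,30,0,15,0,0,36,0,15,0,0,42,0,15,0,0,48,0,15,0,0,53,0,15,0,0,56,0,15,0,0,56,0,15,0,0,56,0],
)

```text
clock: 18.38
position: [0.4914, 0.2545, 0.1129]
ee_rot: [0.0, 0.924, 0.383, -0.0]
contact_force: [-0.4, -0.0, -0.9]
width: 0.0194
gripper_force: 49.8
```

>>> apply_moves(
  deltas=[15,0,0,1,0,15,0,0,2,0,15,0,0,3,0,15,0,0,3.5,0,15,0,0,3.5,0],
)

```text
clock: 18.8
position: [0.4915, 0.2545, 0.11]
ee_rot: [0.0, 0.924, 0.383, 0.0]
contact_force: [-1.6, 0.4, 2.7]
width: 0.0196
gripper_force: 50.3
```

>>> apply_moves(
  deltas=[30,0,0,0,0,50,0,0,0,0,50,0,0,0,0,50,0,0,0,0,50,0,0,0,0,50,0,0,-20,0,50,0,0,-50,0,50,0,0,-85,0,50,0,0,-120,0,50,0,0,-150,0,50,0,0,-150,0,50,0,0,-150,0],
)

```text
clock: 19.8
position: [0.4923, 0.2548, 0.2615]
ee_rot: [0.0, 0.924, 0.383, 0.002]
contact_force: [-0.1, 0.1, -1.0]
width: 0.0504
gripper_force: 0.0
```

```bash
python3 d.py
python3 - <<'E'
from h import *
p=get_image('side'); f=p['frame'][150:330,250:400,::-1]
cv2.imwrite('pics/end.png',cv2.resize(f,None,fx=3.3,fy=3.3,interpolation=cv2.INTER_CUBIC))
E
```

```text
t 19.8 pos [492.3 254.8 261.5] yaw 45.0 F [-0.1  0.1 -1. ] w 50.4 d [ -1.1  -0.7 -11.5] turn 0.0
yellow 61 342.1639344262295 197.1311475409836
```

View pics/end.png

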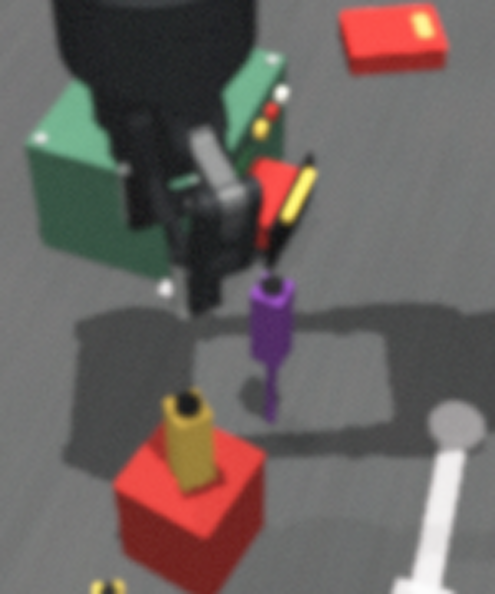

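The drawer is fully out and the pin is in the holder, but the handle at crop (190,445) may lean slightly. I'll wait briefly and measure its axis against the first view.

>>> apply_moves(
  deltas=[50,0,0,-30,0,50,0,0,-60,0,50,0,0,-60,0,50,0,0,-60,0,50,0,0,-60,0,50,0,0,-60,0],
)

```text
clock: 20.4
position: [0.4904, 0.2541, 0.3172]
ee_rot: [-0.0, 0.924, 0.383, -0.002]
contact_force: [-1.0, 0.4, -0.1]
width: 0.05
gripper_force: 0.0
```

Run:
```python
from h import *
from scipy.optimize import minimize
q=get_image('side')
B=blk(.02,.02,.07,.13)
def ax(F,cam):
    f=F.astype(float);r,g,b=f[...,0],f[...,1],f[...,2]
    m=np.clip((g-b)/np.maximum(r,40)/.5,0,1)*(r>70); u0,v0,w,h=292,262,32,40
    def cost(v):
        M=R.from_euler('xyz',[v[3]/100,v[4]/100,np.radians(v[2])]).as_matrix()
        W=B@M.T+[v[0]/1e3,v[1]/1e3,.005+v[5]/1e3]; P=np.array([proj(cam,X) for X in W])-[u0,v0]
        im=np.zeros((h*8,w*8),np.uint8); cv2.fillConvexPoly(im,cv2.convexHull(((P+.5)*128).astype(np.int32)),255,cv2.LINE_AA,4)
        im=cv2.GaussianBlur(im,(0,0),4); return ((cv2.resize(im,(w,h),interpolation=cv2.INTER_AREA)/255.-m[v0:v0+h,u0:u0+w])**2).sum()
    x0=np.array([491,252,45,0,0,0.]); S=np.vstack([x0,x0+np.diag([4,4,8,6,6,3])])
    for _ in range(3):
        o=minimize(cost,x0,method='Nelder-Mead',options=dict(initial_simplex=S,maxiter=400)); x0=o.x; S=np.vstack([x0,x0+np.diag([2,2,5,3,3,1])])
    print('x,y mm, yaw, tilt x,y crad, dz mm',np.round(o.x,1),round(o.fun,1))
ax(cv2.imread('pics/side0.png')[:,:,::-1],q); ax(q['frame'],q)
t=get_image('top'); print([(np.round(r['point'],1),round(r['score'],2)) for r in place_of('pin_tip',q)[:3]])
```

```text
x,y mm, yaw, tilt x,y crad, dz mm [ 4.936e+02  2.473e+02  4.350e+01 -4.900e+00  1.300e+00 -1.000e-01] 32.8
x,y mm, yaw, tilt x,y crad, dz mm [491.1 250.1  31.6 -27.    3.1  32.3] 36.4
[(array([330.7, 275.7]), 0.81), (array([286.1, 355.2]), 0.47)]
```

>>> apply_moves(
  deltas=[50,-38,18,0,0,50,-75,36,0,0,50,-112,54,0,0,50,-149,72,0,0,50,-186,90,0,0,50,-223,106,0,0,50,-243,116,0,0,50,-243,116,0,0,50,-243,116,0,0],
)

```text
clock: 21.3
position: [0.4012, -0.0, 0.3193]
ee_rot: [-0.0, 0.924, 0.381, 0.0]
contact_force: [-0.1, 0.4, -0.5]
width: 0.0501
gripper_force: 0.0
```

Run:
```python
from h import *
s=get_image('side');t=get_image('top')
def c(f,u,v,w,h): return cv2.resize(f[v:v+h,u:u+w],(390,290),interpolation=cv2.INTER_CUBIC)
a=np.hstack([c(cv2.imread('pics/side0.png'),281,255,54,40),c(s['frame'][:,:,::-1],281,255,54,40)])
b=np.hstack([c(cv2.imread('pics/top0.png'),198,208,54,40),c(t['frame'][:,:,::-1],198,208,54,40)])
cv2.imwrite('pics/cmp.png',np.vstack([a,b]))
f=t['frame'].astype(int);y,x=np.mgrid[:400,:640];m=(abs(x-214)<10)&(abs(y-228)<9)&(f.max(2)<100);k=np.clip(110-f.max(2),0,80)*((abs(x-214)<7)&(abs(y-228)<7))
print('disc',(k*x).sum()/k.sum(),(k*y).sum()/k.sum(),atz(t,((k*x).sum()/k.sum(),(k*y).sum()/k.sum()),.138))
```

```text
disc 212.77543186180424 228.6007677543186 [0.48903585 0.25326468 0.138     ]
```

View pics/cmp.png

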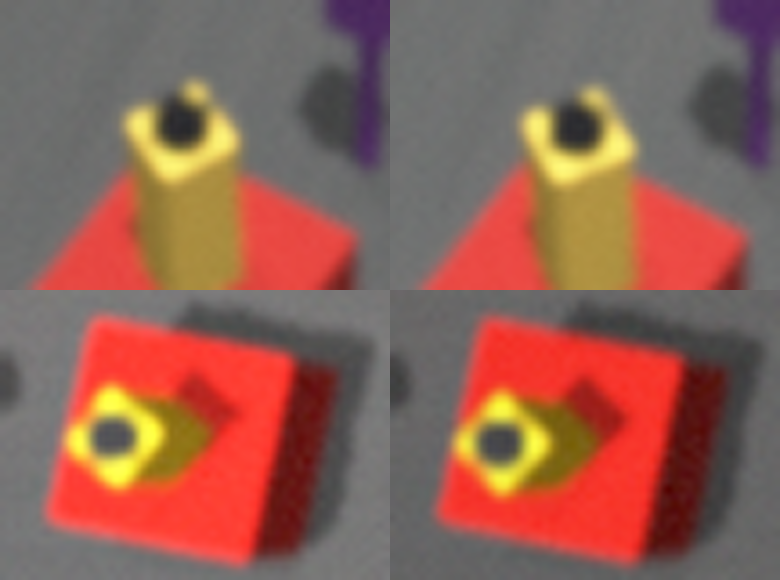

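The before and after views match to within about a millimetre. The pin stands upright and fully down, and the drawer is out. Handing in.

```bash
python3 -c "
from rig import *
print(sign_off())"
```

```text
the job is handed in; nothing more can be done
None
```

The hidden tab was pressed and the drawer sprang out, the pin is back standing fully down in its holder, and the job is handed in at about 21 s; no verdict was shown.

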